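Unlock the red filter pot and take off its cover

ROBOT

A 6-joint arm with a two-finger parallel gripper is mounted at the origin on the work surface. World frame = base frame: x ahead of the robot, y to its left, z up, the work surface at z = 0. Lengths are in m, angles in rad, forces in N, time in s.
With the tool pointing down it reaches from about 0.3 to 0.875 m from the base axis. Payload 6.4 kg.
Tool frame: the origin (TCP) lies on the centre line of the jaws, within the pads' length; the fingertips stand 14 mm ahead of it and the grasp point (between the pads) lies 5 mm behind it; z points along the fingers, x is the direction in which the jaws open and shut, and the axes are right-handed (so a half turn about z gives the same grasp; the last joint's range is limited). The gripper opens to 88 mm and grips with 3 to 60 N. Pads are 18 mm wide; open, the fingers measure 123 mm over their backs; the gripper's body (75 mm by 187 mm) begins 45 mm behind the grasp point.
Start: joints at [-1.479, 0.181, 1.607, -0, 1.354, -0.206], TCP at [0.169, -0.55, 0.253] pointing down, gripper open.
Joint ranges: [-2.99, 2.99], [-0.89, 2.07], [0.3, 2.58], [-1.14, 4.28], [0, 2.63], [-3.12, 3.12]. Speed limits (rad/s): [2.57, 2.57, 3.01, 3.14, 3.14, 3.14].

INTERFACE

Orientations are given as a 3x3 rotation matrix whose columns are the frame's x, y, z axes.
In Python, from workcell import r, cams, workorder gives the robot as it stands.
- The arm moves only by the tool step_arm, never from a script. Its argument "targets" is a list of rows, each a list of 4 numbers: the shift along the tool's x, y, z in m, then the turn about the tool's z in degrees. A call has 1 to 12 rows; each row is the pose to reach, as a shift and turn from the pose measured when the call began, along the tool's axes at that moment; what a row does not reach only later rows make up. A row lasts 1/8 s, in which the tool goes at most 62.5 mm and 10.7 degrees, less where a joint would pass 70% of its speed; a pose out of reach is approached as far as the arm can. A call with a gripper value outside its range is refused whole. "hand" is the finger opening in m, from 0 to 0.0881, set as the call begins (left out, the last holds). The fingers move at their own pace and stop on an object; the grip force is fixed at half the most. Time passes only in rows, so rows that repeat a pose let the fingers close. It gives the time, the measured TCP pose, the force and the opening at its end, in the units of the state.
- r.state(): the state, without advancing time (a new reading comes with each control period).
- cams.snapshot(name): name is "scene" or "top"; returns the picture (384x512x3 uint8, blue, green, red); there is no depth.
- cams.get_calibration(name): a dict with "fx", "fy", "cx", "cy" (pixels), "distortion" ([k1, k2, p1, p2, k3] as OpenCV has them; the pictures are not rectified), "rvec" (rotation vector, rad) and "tvec" (3), from world to camera coordinates, as OpenCV has them. Camera axes: x right, y down, z forward; pixel columns grow to the right and rows downward; lengths in m; the calibration is good to about 2 mm. A picture is of the moment at which its call begins. get_calibration takes no time and is no camera call.
- workorder.hand_in(): hands the job in, once; it reports no verdict.
The state is a dict: "clock": time; "joints": joint angles; "qd": joint speeds; "joint_efforts": joint torques, N m; "tcp_pos": TCP position; "tcp_rot": TCP orientation; "wrist_force": force on the tool from outside, world axes, zero at the start; "ft_torque": the same for the moment, N m; "width": opening from 0.0 (shut) to 1.0 (fully open).
Only numpy, scipy, OpenCV 4.12 (cv2) and the standard library are available. Lean on these libraries where they do the work, as an engineer would, in place of code of your own. Each camera call takes 0.05 s, during which the arm holds its last target.

TASK

The dust filter pot with the red cover is due for cleaning. Give the red cover a quarter turn anticlockwise (seen from above) so that its lugs come out from under the pot's claws, lift it off, and lower it into the white tray, right way up and lying flat, keeping hold of it until it is down. Leave the blue cover locked on its own pot.

Things in the scene. Friction and masses are not known exactly. Their poses are not given: they have to be found in the camera images.
- red_cover: Loose red cover, 0.25 kg; sizes in mm. Origin: centre of underside, z up. Black plug dia 90 (z 0-12), red flange dia 116 (z 12-20), upright grip bar along x, 90 long, 22 wide, z 20-65: grip across its width, fingertips 5-15 above the flange. Two lugs on the flange at +x and -x reach 70 from the centre. Starts locked in red_pot, origin 98 above the bench, its x within 5 deg of the pot's x.
- red_pot: Fixed grey pot. Origin: foot centre, on the bench. Rim dia 168, z 110 mm; dark claws, 100 deg of arc each about +x and -x, overhang the lugs from 61 to 84 mm radius, top z 129. Pipe stub along +x to 115 mm. Cover turns anticlockwise easily: free at 66 deg, hard stop at 97, so turn 80-90, then lift; clockwise blocked. Plug sits 12 mm deep, 3 mm side clearance. The blue pot is identical.
- tray: Fixed open white tray, outside 200x200, inside 184x184, rim 24 and inner floor 8 mm above the bench. Origin: centre of underside, on the bench; x, y along its sides. The cover lies in it on its plug. Tray and pots swap places; the blue pot may stand between tray and red pot: its bar tops out at 163 mm, so carry the cover with its underside above 180 mm.
- blue_bar_end (a point): Top of one end of the grip bar of the blue cover (a bystander shaped as the red one), 45 mm along the bar from that cover's centre, 163 mm above the bench. The blue cover must stay locked on its pot.

How it is judged:
By the outcome, as a careful person would: the job done as asked, in the order asked, and still so for the second after the job is handed in, with the robot touching nothing.
It also fails if it takes over 45 s, if anything falls off the work surface, if the arm or the gripper's body presses on something with over 40 N, if the wrist force passes 120 N, or if a joint passes its speed limit or range.

## Working session

There is one attempt and no reset: what is moved stays moved. The work goes in short steps, Python scripts to look and compute and a tool call to move; the robot and the scene stay as the last step left them, time stands still between calls to the robot, and variables do not carry over. Pictures are saved under pics/ and viewed, and the job is handed in when it is done.

Besides the shell and the picture viewer there is one more tool, called after ">>>" by a JSON object that holds its "fn" and its "kwargs", one argument or row to a line. step_arm: Moves the arm, as the interface text tells. Its arguments: {"type":"object","properties":{"targets":{"type":"array","items":{"type":"array","items":{"type":"number"}}},"hand":{"type":"number"}},"required":["targets"]}

```bash
mkdir -p pics; python3 - <<'E'
from workcell import r,cams,workorder
import cv2
s=r.state()
for k in s: print(k,s[k])
for n in("scene","top"):
    cv2.imwrite(f"pics/{n}0.png",cams.snapshot(n)); print(n,cams.get_calibration(n))
E
```

```text
clock 0.0
joints [-1.47927451e+00  1.81527074e-01  1.60799885e+00 -2.90560999e-06
  1.35379269e+00 -2.06340137e-01]
qd [ 3.71637794e-04 -1.70765886e-04 -2.99419260e-03 -1.86171282e-04
  2.76296440e-04 -6.27785880e-05]
joint_efforts [-2.74601800e-03 -4.33870375e+01 -3.41848326e+01  7.00769085e-02
  3.86233418e-02 -1.44859914e-04]
tcp_pos [ 0.16869562 -0.54916503  0.25182239]
tcp_rot [[ 2.93477439e-01 -9.55965986e-01 -1.60568493e-04]
 [-9.55964506e-01 -2.93477273e-01  1.71848098e-03]
 [-1.68993257e-03 -3.50837616e-04 -9.99998511e-01]]
wrist_force [-0.23688404 -0.67070553  0.31730238]
ft_torque [-0.01781278 -0.00016789 -0.03436695]
width 0.9952883822293671
scene {'fx': 434.2716459601885, 'fy': 434.2716459601885, 'cx': 261.0506870555934, 'cy': 187.86929315238424, 'distortion': array([0.05850226, 0.        , 0.        , 0.        , 0.        ]), 'rvec': array([ 2.37223199,  0.49908471, -0.20552468]), 'tvec': array([-0.48518843, -0.08302041,  1.36942511])}
top {'fx': 361.22385739078175, 'fy': 361.22385739078175, 'cx': 256.02198854050135, 'cy': 191.51620090444106, 'distortion': array([0.01044826, 0.        , 0.        , 0.        , 0.        ]), 'rvec': array([ 2.09369247, -2.14171757,  0.14976814]), 'tvec': array([0.03115252, 0.57403982, 0.93072724])}
```

View pics/top0.png

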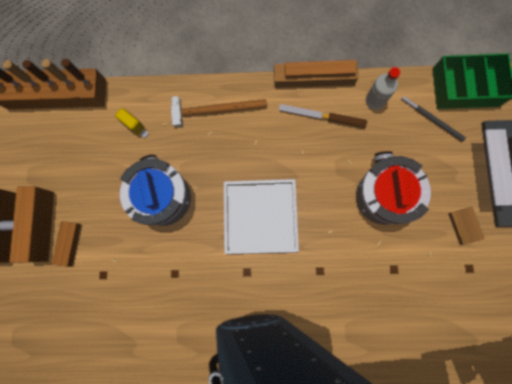

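View pics/scene0.png

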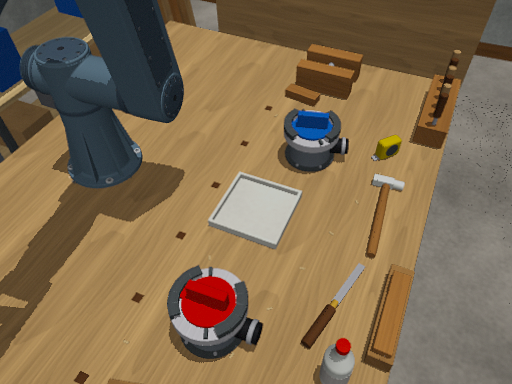

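Top view: red pot at about (395,190), tray at (261,217), blue pot at (153,192). The scene view agrees. I'll zoom in next.

```bash
cat > h.py <<'E'
import numpy as np,cv2,json
from workcell import r,cams,workorder
C={n:cams.get_calibration(n) for n in("scene","top")}
def K(n): c=C[n]; return np.array([[c['fx'],0,c['cx']],[0,c['fy'],c['cy']],[0,0,1.]])
def proj(n,P): return cv2.projectPoints(np.asarray(P,float).reshape(-1,3),C[n]['rvec'],C[n]['tvec'],K(n),C[n]['distortion'])[0][:,0]
def back(n,uv,z):
    uv=np.asarray(uv,float).reshape(-1,1,2)
    d=cv2.undistortPoints(uv,K(n),C[n]['distortion'])[:,0]
    R=cv2.Rodrigues(C[n]['rvec'])[0]; o=-R.T@C[n]['tvec']
    D=np.c_[d,np.ones(len(d))]@R
    return o+D*((z-o[2])/D[:,2])[:,None]
E
python3 - <<'E'
from h import *
for n,b in(("top",(340,140,450,235)),("scene",(155,255,275,365))):
    im=cv2.imread(f"pics/{n}0.png"); x0,y0,x1,y1=b
    cv2.imwrite(f"pics/{n}0z.png",cv2.resize(im[y0:y1,x0:x1],None,fx=5,fy=5,interpolation=cv2.INTER_CUBIC))
    b_,g,rr=[im[...,i].astype(int) for i in range(3)]
    m=(rr>60)&(g<rr*.3)&(b_<rr*.3)
    m[:y0]=0;m[y1:]=0;m[:,:x0]=0;m[:,x1:]=0
    ys,xs=np.nonzero(m); print(n,len(xs),xs.min(),xs.max(),ys.min(),ys.max(),xs.mean(),ys.mean(), back(n,[xs.mean(),ys.mean()],.118))
im=cv2.imread("pics/top0.png");g=im.min(2).astype(int)
m=((g>90)).astype(np.uint8);m[:170]=0;m[265:]=0;m[:,:212]=0;m[:,310:]=0
c=max(cv2.findContours(m,0,2)[0],key=cv2.contourArea);R=cv2.minAreaRect(c);print(R);p=back("top",cv2.boxPoints(R),.024);print(p,p.mean(0),np.linalg.norm(np.roll(p,1,0)-p,axis=1))
E
```

```text
top 1498 375 419 166 213 397.0841121495327 189.4445927903872 [[ 0.55903054 -0.33515274  0.118     ]]
scene 2207 179 235 276 327 207.1295876755777 300.9823289533303 [[ 0.5601042  -0.34085785  0.118     ]]
((259.0, 217.0), (78.0, 80.0), 90.0)
[[ 0.62032021  0.12230611  0.024     ]
 [ 0.61432125 -0.10197754  0.024     ]
 [ 0.39999721 -0.09333934  0.024     ]
 [ 0.40425703  0.12278887  0.024     ]] [0.50972393 0.01244452 0.024     ] [0.21606372 0.22436386 0.21449805 0.21617019]
```

View pics/top0z.png

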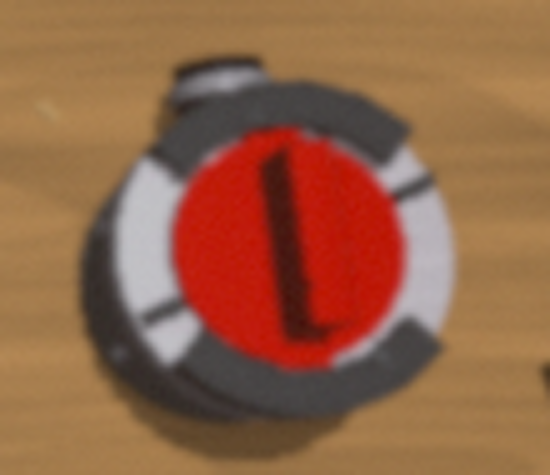

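View pics/scene0z.png

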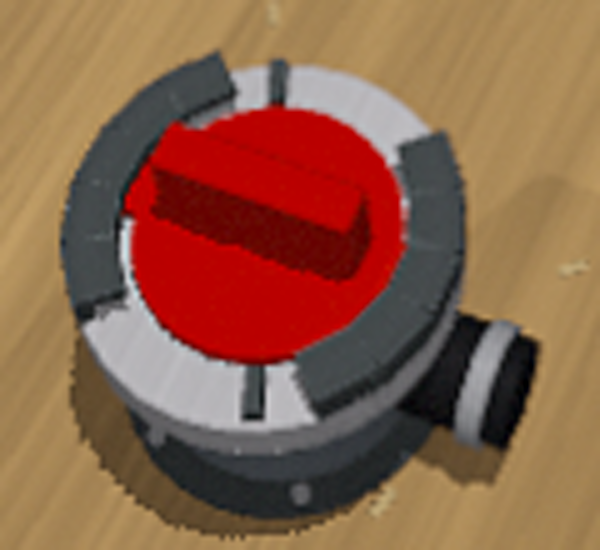

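```bash
cat > fit.py <<'E'
from h import *
from scipy.optimize import minimize
def mask(im,hue,box):
    f=im.astype(int); a=f[...,2] if hue=='r' else f[...,0]; o=np.maximum(f[...,1],f[...,0] if hue=='r' else f[...,2])
    m=((a>25)&(o<a*.45)) if hue=='r' else ((a>40)&(f[...,2]<a*.35)&(f[...,1]<a*.75))
    k=np.zeros(m.shape,bool); x0,y0,x1,y1=box; k[y0:y1,x0:x1]=1
    return (m&k).astype(np.float32)
T=np.linspace(0,2*np.pi,73)
def render(n,p,z0,S=4,sh=(384,512)):
    x,y,a=p; im=np.zeros((sh[0]*S,sh[1]*S),np.uint8); Rz=np.array([[np.cos(a),-np.sin(a)],[np.sin(a),np.cos(a)]])
    def poly(P):
        P=np.asarray(P,float); W=np.c_[P[:,:2]@Rz.T+[x,y],P[:,2]+z0]
        q=(proj(n,W)+.5)*S-.5; h=cv2.convexHull(q.astype(np.float32))
        cv2.fillPoly(im,[np.round(h*16).astype(np.int32)],255,shift=4)
    poly(np.c_[.058*np.cos(T),.058*np.sin(T),0*T+.020])
    poly([[i*.045,j*.011,z] for i in(1,-1) for j in(1,-1) for z in(.02,.065)])
    return cv2.resize(im,(sh[1],sh[0]),interpolation=cv2.INTER_AREA)/255.
def fit(obs,p0,z0):
    ob={n:cv2.GaussianBlur(m,(0,0),1) for n,m in obs.items()}
    def cost(p): return sum(((cv2.GaussianBlur(render(n,p,z0),(0,0),1)-m)**2).sum() for n,m in ob.items())
    best=None
    for da in (-.3,0,.3):
        q=minimize(cost,[p0[0],p0[1],p0[2]+da],method='Nelder-Mead',options=dict(initial_simplex=np.array([[p0[0]+i,p0[1]+j,p0[2]+da+k] for i,j,k in((0,0,0),(.01,0,0),(0,.01,0),(0,0,.15))]),xatol=1e-4,fatol=.1))
        if best is None or q.fun<best.fun: best=q
    return best.x,best.fun
E
python3 - <<'E'
from fit import *
bx={"top":(340,140,450,235),"scene":(155,255,275,365)}
bb={"top":(110,145,200,235),"scene":(270,95,360,175)}
ims={n:cv2.imread(f"pics/{n}0.png") for n in bx}
R={n:mask(ims[n],'r',bx[n]) for n in bx}
B={n:mask(ims[n],'b',bb[n]) for n in bb}
for nm,M,p0 in(("red",R,(.56,-.338,.1)),("blue",B,(.56,.32,.1))):
    for o in (M,{"top":M["top"]},{"scene":M["scene"]}):
        p,c=fit(o,p0,.098); print(nm,list(o),p[:2].round(4),np.degrees(p[2]).round(1),round(c,1),sum(m.sum() for m in o.values()))
        if len(o)==2:
            for n in M:
                x0,y0,x1,y1=bx[n] if nm=="red" else bb[n]
                v=cv2.resize(ims[n][y0:y1,x0:x1],None,fx=4,fy=4)
                e=cv2.resize((render(n,p,.098)>.5).astype(np.uint8)[y0:y1,x0:x1],None,fx=4,fy=4,interpolation=0)
                cv2.drawContours(v,cv2.findContours(e,0,2)[0],-1,(0,255,0),1)
                m=cv2.resize((M[n]*255).astype(np.uint8)[y0:y1,x0:x1],None,fx=4,fy=4)
                cv2.imwrite(f"pics/fit_{nm}_{n}.png",v); cv2.imwrite(f"pics/mask_{nm}_{n}.png",m)
im=cv2.imread("pics/top0.png");cv2.imwrite("pics/trayz.png",cv2.resize(im[165:270,210:312],None,fx=5,fy=5))
im=cv2.imread("pics/scene0.png");cv2.imwrite("pics/trayz2.png",cv2.resize(im[165:255,200:312],None,fx=5,fy=5))
E
cd pics; python3 -c "
import cv2,numpy as np
L=[cv2.resize(cv2.imread(f),(390,290)) for f in('fit_red_top.png','fit_red_scene.png','fit_blue_top.png','fit_blue_scene.png')]
cv2.imwrite('fits.png',np.vstack([np.hstack(L[:2]),np.hstack(L[2:])]))
L=[cv2.resize(cv2.imread(f),(390,390)) for f in('trayz.png','trayz2.png')]
cv2.imwrite('tr.png',np.hstack(L))"
```

```text
red ['top', 'scene'] [ 0.5599 -0.3372] 7.0 65.8 3921.0
red ['top'] [ 0.56   -0.3353] 28.2 22.8 1689.0
red ['scene'] [ 0.5602 -0.3387] 5.4 21.2 2232.0
blue ['top', 'scene'] [0.572  0.2833] 16.3 165.7 2233.0
blue ['top'] [0.5717 0.2845] -0.1 139.7 1345.0
blue ['scene'] [0.5722 0.2803] 15.5 15.5 888.0
```

View pics/fits.png

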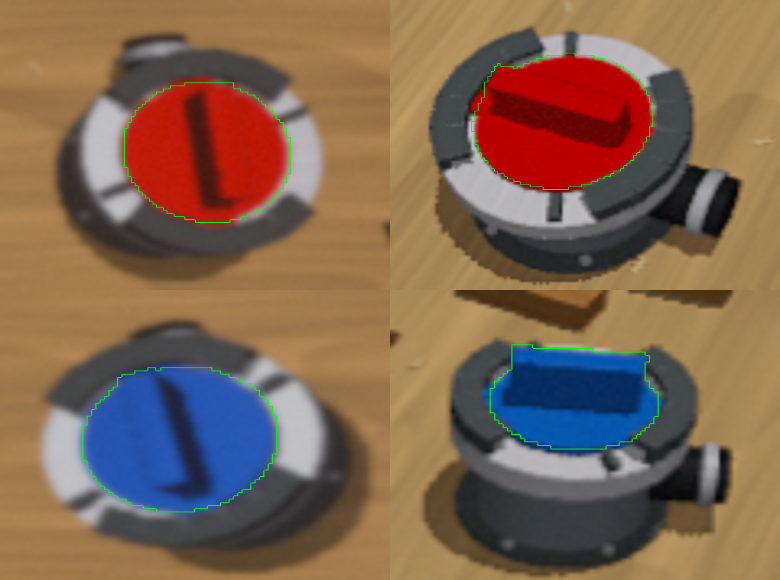

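View pics/tr.png

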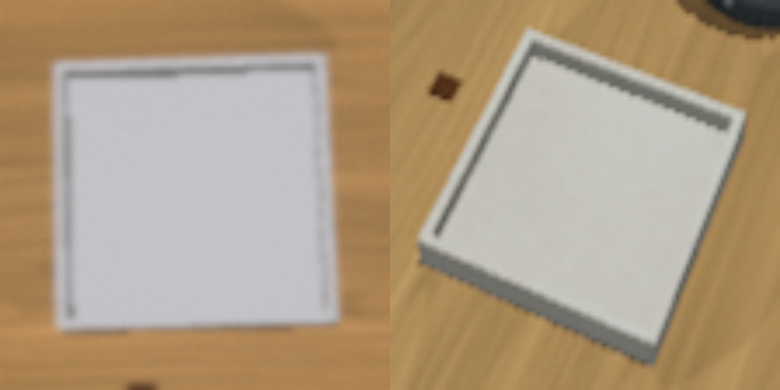

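```bash
python3 - <<'E'
from fit import *
for n in C:
    R=cv2.Rodrigues(C[n]['rvec'])[0]; print(n,"cam at",(-R.T@C[n]['tvec']).round(3))
bx={"top":(375,160,420,215),"scene":(178,270,237,330)}
bb={"top":(130,168,175,215),"scene":(290,105,345,140)}
def dark(n,p,z0,S=4):
    x,y,a=p; c,s=np.cos(a),np.sin(a); im=np.zeros((384*S,512*S),np.uint8)
    R=cv2.Rodrigues(C[n]['rvec'])[0]; cam=-R.T@C[n]['tvec']
    F=[]
    for ax,sg in((0,1),(0,-1),(1,1),(1,-1)):
        nrm=np.zeros(2); nrm[ax]=sg; h=[.045,.011]
        P=[]
        for t,z in((-1,.02),(1,.02),(1,.065),(-1,.065)):
            q=np.zeros(2);q[ax]=sg*h[ax];q[1-ax]=t*h[1-ax]; P.append([q[0],q[1],z])
        P=np.array(P); Rz=np.array([[c,-s],[s,c]]); W=np.c_[P[:,:2]@Rz.T+[x,y],P[:,2]+z0]
        if (Rz@nrm)@(cam[:2]-W[:,:2].mean(0))>0: F.append(W)
    for W in F:
        q=(proj(n,W)+.5)*S-.5; cv2.fillPoly(im,[np.round(q*16).astype(np.int32)],255,shift=4)
    return cv2.resize(im,(512,384),interpolation=cv2.INTER_AREA)/255.
for nm,b,ch,p0 in(("red",bx,2,(.56,-.337,.1)),("blue",bb,0,(.572,.282,.2))):
  obs={}
  for n in b:
    im=cv2.imread(f"pics/{n}0.png").astype(float)[...,ch]; x0,y0,x1,y1=b[n]
    v=im[y0:y1,x0:x1]; lo,hi=np.percentile(v,3),np.percentile(v,60)
    o=np.zeros((384,512)); o[y0:y1,x0:x1]=np.clip((hi-v)/(hi-lo),0,1)
    m=np.zeros((384,512)); # weight near expected bar
    m[y0:y1,x0:x1]=1
    w=cv2.dilate((sum(dark(n,(p0[0],p0[1],p0[2]+d),.098) for d in(-.15,0,.15))>0).astype(np.uint8),np.ones((5,5)))
    obs[n]=(o,w*m)
  for keys in(["top","scene"],["top"],["scene"]):
    f=lambda p:sum((obs[n][1]*(cv2.GaussianBlur(dark(n,p,.098),(0,0),.7)-obs[n][0])**2).sum() for n in keys)
    best=min((minimize(f,p0,method='Nelder-Mead',options=dict(initial_simplex=np.array([[p0[0],p0[1],p0[2]+d]]*4)+np.vstack([np.zeros(3),np.diag([.006,.006,.1])]),xatol=1e-5,fatol=1e-3)) for d in(-.1,0,.1)),key=lambda q:q.fun)
    print(nm,keys,best.x[:2].round(4),np.degrees(best.x[2]).round(2),round(best.fun,1))
# tray fit, corners measured by eye
zx=lambda q,o,s:np.array(o)+(np.array(q)+.5)/np.array(s)-.5
t=[zx(q,(210,165),(390/102,390/105)) for q in((53,62),(327,53),(341,321),(57,330))]
s=[zx(q,(200,165),(390/112,390/90)) for q in((528,30),(745,110),(655,348),(420,242))]
for n,q in(("top",t),("scene",s)):
    p=back(n,q,.024);print(p.round(3)[:,:2].tolist(),p.mean(0).round(4),np.linalg.norm(np.roll(p,1,0)-p,axis=1).round(3))
E
```

```text
scene cam at [ 0.849 -0.687  0.962]
top cam at [ 0.407 -0.01   1.015]
red ['top', 'scene'] [ 0.5595 -0.3379] 2.9 100.1
red ['top'] [ 0.5584 -0.337 ] 3.25 14.4
red ['scene'] [ 0.5599 -0.3389] 2.45 78.0
blue ['top', 'scene'] [0.5703 0.2845] 15.39 360.4
blue ['top'] [0.5706 0.2846] 15.49 14.7
blue ['scene'] [0.4693 0.2924] 31.62 16.4
[[0.61, 0.11], [0.612, -0.091], [0.413, -0.093], [0.411, 0.108]] [0.5116 0.0082 0.024 ] [0.2   0.201 0.199 0.201]
[[0.719, 0.238], [0.901, 0.237], [0.877, 0.022], [0.694, 0.028]] [0.7979 0.1313 0.024 ] [0.212 0.182 0.216 0.183]
```

```bash
cat > go.py <<'E'
from h import *
import sys
def go(x,y,z,yaw):
    s=r.state();p=s['tcp_pos'];R=s['tcp_rot']
    d=R.T@(np.array([x,y,z])-p); cy=np.degrees(np.arctan2(R[1,0],R[0,0]))
    print("t",s['clock'],"p",p.round(4),"yaw",cy.round(2),"zax",R[:,2].round(4),"F",s['wrist_force'].round(1),"T",s['ft_torque'].round(2),"w",round(s['width']*88.1,1),"q",s['joints'].round(2))
    print("shift",d.round(4),"turn",round(-(yaw-cy),2))
if __name__=="__main__": go(*map(float,sys.argv[1:5]))
E
python3 go.py .5597 -.3375 .25 -87
python3 - <<'E'
from h import *
zx=lambda q,o,s:np.array(o)+(np.array(q)+.5)/np.array(s)-.5
s=[zx(q,(200,165),(390/112,390/90)) for q in((138,30),(355,110),(265,348),(30,242))]
p=back("scene",s,.024);print(p.round(3)[:,:2].tolist(),p.mean(0).round(4),np.linalg.norm(np.roll(p,1,0)-p,axis=1).round(3))
# pipe end & marks, from zooms: pipe axis height unknown; marks on rim z=.11
m=[np.array((340,140))+(np.array(q)+.5)/5-.5 for q in((415,188),(165,312),(150,155),(400,130),(440,345),(190,365))]
for z in(.11,.129):
    P=back("top",m,z)[:,:2]; d=P-[.5597,-.3375]; print(z,np.degrees(np.arctan2(d[:,1],d[:,0])).round(1),np.linalg.norm(d,axis=1).round(3))
E
```

```text
t 0.1 p [ 0.1687 -0.5492  0.2519] yaw -72.93 zax [-2.0e-04  1.5e-03 -1.0e+00] F [ 1.4 -0.5  0.6] T [-0.02 -0.01  0.03] w 87.8 q [-1.48  0.18  1.61 -0.    1.35 -0.21]
shift [-0.0877 -0.4359  0.0022] turn 14.07
[[0.413, 0.106], [0.61, 0.111], [0.615, -0.093], [0.416, -0.093]] [0.5134 0.0075 0.024 ] [0.199 0.197 0.204 0.198]
0.11 [ -65.5  115.4   51.5  -45.7 -124.9  137.3] [0.073 0.069 0.082 0.087 0.086 0.077]
0.129 [ -65.5  115.3   56.1  -43.8 -129.5  135.3] [0.064 0.075 0.084 0.078 0.081 0.082]
```

>>> {"fn": "step_arm", "kwargs": {
  "targets": [
    [-0.011,-0.055,0,2],
    [-0.022,-0.109,0,4],
    [-0.033,-0.164,0,6],
    [-0.044,-0.218,0,8],
    [-0.055,-0.272,0,10],
    [-0.066,-0.327,0,12],
    [-0.077,-0.382,0,14],
    [-0.088,-0.436,0.002,14],
    [-0.088,-0.436,0.002,14],
    [-0.088,-0.436,0.002,14],
    [-0.088,-0.436,0.002,14]
  ],
  "hand": 0.07
}}

```text
clock: 1.48
tcp_pos: [0.5586, -0.338, 0.2501]
tcp_rot: [[0.052, -0.999, -0.001], [-0.999, -0.052, 0.002], [-0.002, 0.001, -1.0]]
wrist_force: [-0.0, -0.4, -0.2]
width: 0.795
```

```bash
python3 go.py .5597 -.3375 .142 -87; python3 - <<'E'
from h import *
a=cams.snapshot("scene");cv2.imwrite("pics/s1.png",cv2.resize(a[200:370,130:300],None,fx=4,fy=4)[:600])
E
```

```text
t 1.475 p [ 0.5586 -0.338   0.2501] yaw -87.03 zax [-6.0e-04  1.6e-03 -1.0e+00] F [-0.  -0.4 -0.2] T [ 0.04 -0.   -0.04] w 70.0 q [-0.73  0.35  1.4   0.    1.39  0.79]
shift [-0.0003 -0.0012  0.1081] turn -0.03
```

View pics/s1.png

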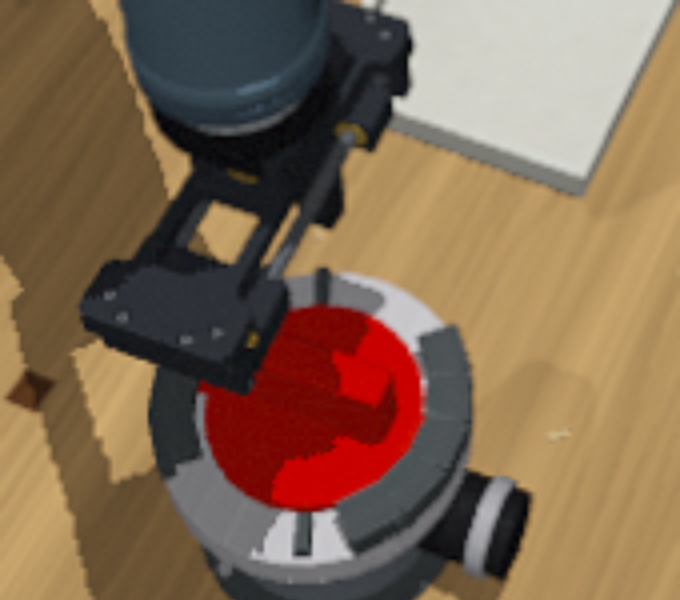

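The gripper is above the red bar with its jaws across the bar, and the fingertips are still high. Next I descend, then close.

>>> {"fn": "step_arm", "kwargs": {
  "targets": [
    [0,-0.001,0.03,0],
    [0,-0.001,0.06,0],
    [0,-0.001,0.085,0],
    [0,-0.001,0.1,0],
    [0,-0.001,0.108,0],
    [0,-0.001,0.108,0]
  ],
  "hand": 0.06
}}

```text
clock: 2.28
tcp_pos: [0.5594, -0.3383, 0.1424]
tcp_rot: [[0.051, -0.999, -0.0], [-0.999, -0.051, 0.001], [-0.001, 0.0, -1.0]]
wrist_force: [-0.3, 0.7, 0.1]
width: 0.681
```

```bash
python3 go.py .5597 -.3375 .142 -87; python3 - <<'E'
from h import *
a=cams.snapshot("scene");cv2.imwrite("pics/s2.png",cv2.resize(a[200:350,130:300],None,fx=4,fy=4)[:600])
E
```

```text
t 2.275 p [ 0.5594 -0.3383  0.1424] yaw -87.07 zax [-4.0e-04  1.4e-03 -1.0e+00] F [-0.3  0.7  0.1] T [0.03 0.02 0.04] w 60.0 q [-0.73  0.46  1.48  0.    1.2   0.79]
shift [-0.0007 -0.0003  0.0004] turn -0.07
```

View pics/s2.png

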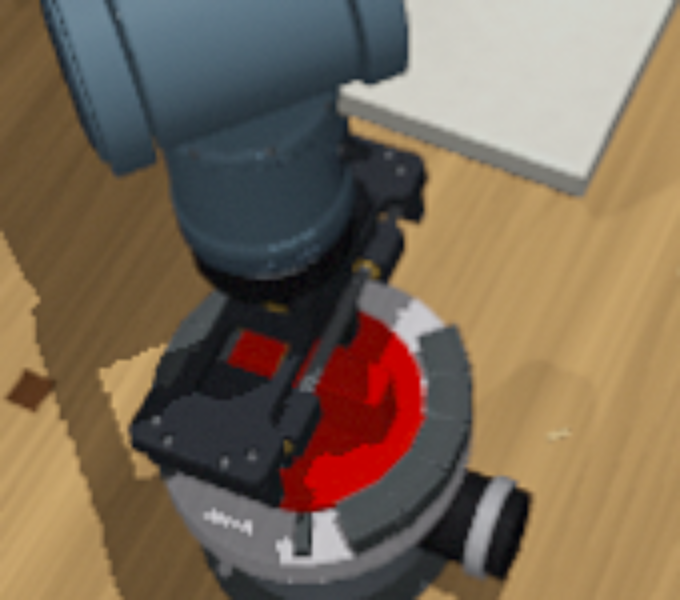

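The fingers straddle the bar and nothing is touching. Closing now.

>>> {"fn": "step_arm", "kwargs": {
  "targets": [
    [0,0,0,0],
    [0,0,0,0],
    [0,0,0,0],
    [0,0,0,0],
    [0,0,0,0],
    [0,0,0,0],
    [0,0,0,0],
    [0,0,0,0]
  ],
  "hand": 0.0
}}

```text
clock: 3.32
tcp_pos: [0.5598, -0.3381, 0.1431]
tcp_rot: [[0.051, -0.999, 0.0], [-0.999, -0.051, 0.001], [-0.001, -0.0, -1.0]]
wrist_force: [-1.5, 4.5, 3.4]
width: 0.25
```

```bash
python3 go.py .5597 -.3375 .142 -2
```

```text
t 3.325 p [ 0.5598 -0.3381  0.1431] yaw -87.05 zax [ 4.0e-04  1.2e-03 -1.0e+00] F [-1.5  4.5  3.4] T [0.54 0.12 0.05] w 22.0 q [-0.72  0.46  1.48  0.    1.2   0.79]
shift [-0.0006  0.0001  0.0011] turn -85.05
```

The opening is 22.0 mm, so the bar is gripped. I'll turn in stages.

>>> {"fn": "step_arm", "kwargs": {
  "targets": [
    [0,0,0,-5],
    [0,0,0,-10],
    [0,0,0,-15],
    [0,0,0,-20],
    [0,0,0,-25],
    [0,0,0,-30],
    [0,0,0,-30]
  ]
}}

```text
clock: 4.2
tcp_pos: [0.5599, -0.3387, 0.1431]
tcp_rot: [[0.543, -0.84, 0.001], [-0.84, -0.543, 0.0], [0.0, -0.001, -1.0]]
wrist_force: [-0.2, -0.3, 0.9]
width: 0.245
```

```bash
python3 go.py .5597 -.338 .143 -2
```

```text
t 4.2 p [ 0.5599 -0.3387  0.1431] yaw -57.1 zax [ 6.e-04  3.e-04 -1.e+00] F [-0.2 -0.3  0.9] T [-0.    0.05  0.11] w 21.5 q [-0.73  0.46  1.48  0.    1.2   0.27]
shift [-0.0006 -0.0002  0.0001] turn -55.1
```

>>> {"fn": "step_arm", "kwargs": {
  "targets": [
    [0,0,0,-6],
    [0,0,0,-12],
    [0,0,0,-18],
    [0,0,0,-24],
    [0,0,0,-30],
    [0,0,0,-36],
    [0,0,0,-42],
    [0,0,0,-48],
    [0,0,0,-52],
    [0,0,0,-55],
    [0,0,0,-55]
  ]
}}

```text
clock: 5.58
tcp_pos: [0.5598, -0.3389, 0.1431]
tcp_rot: [[0.999, -0.039, 0.001], [-0.039, -0.999, -0.0], [0.001, 0.0, -1.0]]
wrist_force: [-0.2, 0.4, 0.9]
width: 0.248
```

```bash
python3 go.py .5597 -.338 .263 -2; python3 - <<'E'
from h import *
a=cams.snapshot("scene");b=cams.snapshot("top");cv2.imwrite("pics/s3.png",np.hstack([cv2.resize(a[230:370,130:290],(400,350)),cv2.resize(b[135:240,335:455],(400,350))]))
E
```

```text
t 5.575 p [ 0.5598 -0.3389  0.1431] yaw -2.21 zax [ 6.e-04 -1.e-04 -1.e+00] F [-0.2  0.4  0.9] T [-0.02  0.01  0.05] w 21.9 q [-0.73  0.46  1.48  0.    1.2  -0.69]
shift [-1.000e-04 -9.000e-04 -1.199e-01] turn -0.21
```

View pics/s3.png

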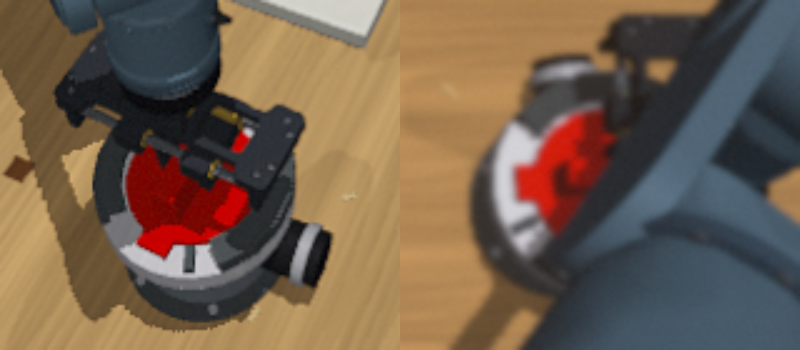

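The red lug now shows clear in the gap between the claws: scene crop (165,240), top crop (525,180). Lifting gently.

>>> {"fn": "step_arm", "kwargs": {
  "targets": [
    [0,0,-0.005,0],
    [0,0,-0.01,0],
    [0,0,-0.015,0],
    [0,0,-0.02,0],
    [0,0,-0.025,0],
    [0,0,-0.025,0]
  ]
}}

```text
clock: 6.42
tcp_pos: [0.5601, -0.3391, 0.1688]
tcp_rot: [[0.999, -0.038, 0.001], [-0.038, -0.999, -0.001], [0.001, 0.001, -1.0]]
wrist_force: [-0.1, -0.8, -2.2]
width: 0.245
```

```bash
python3 go.py .5597 -.338 .263 -2
```

```text
t 6.425 p [ 0.5601 -0.3391  0.1688] yaw -2.2 zax [ 1.4e-03 -9.0e-04 -1.0e+00] F [-0.1 -0.8 -2.2] T [-0.07 -0.07  0.01] w 21.6 q [-0.73  0.43  1.46  0.    1.24 -0.69]
shift [-0.0003 -0.001  -0.0942] turn -0.2
```

The cover's weight (about 2.5 N) is on the wrist, so it is free. Raising to the carry height.

>>> {"fn": "step_arm", "kwargs": {
  "targets": [
    [0,0,-0.02,0],
    [0,0,-0.045,0],
    [0,0,-0.07,0],
    [0,0,-0.09,0],
    [0,0,-0.096,0],
    [0,0,-0.096,0],
    [0,0,-0.096,0]
  ]
}}

```text
clock: 7.3
tcp_pos: [0.5595, -0.3386, 0.2635]
tcp_rot: [[0.999, -0.039, -0.0], [-0.039, -0.999, 0.001], [-0.0, -0.001, -1.0]]
wrist_force: [-0.7, -0.6, -2.7]
width: 0.25
```

```bash
python3 go.py .512 .008 .265 -2;python3 - <<'E'
from h import *
a=cams.snapshot("scene");b=cams.snapshot("top");cv2.imwrite("pics/s4.png",np.hstack([cv2.resize(a[150:370,80:330],(400,350)),cv2.resize(b[115:260,305:485],(400,350))]))
E
```

```text
t 7.3 p [ 0.5595 -0.3386  0.2635] yaw -2.21 zax [-2.e-04  5.e-04 -1.e+00] F [-0.7 -0.6 -2.7] T [ 0.   -0.09  0.  ] w 22.0 q [-0.73  0.35  1.38  0.    1.41 -0.69]
shift [-0.0608 -0.3445 -0.0013] turn -0.21
```

View pics/s4.png

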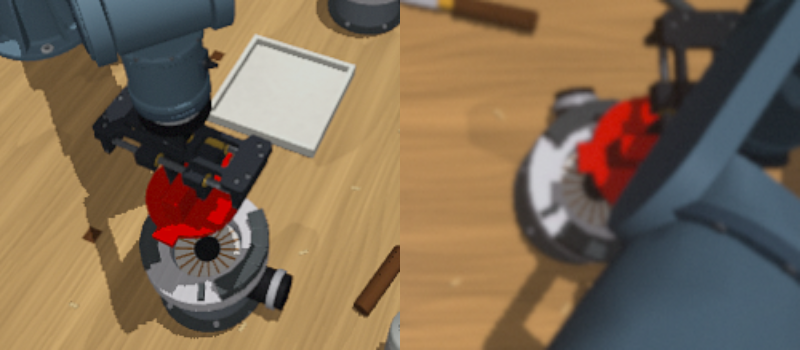

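The cover is off and held level, and the open pot is visible beneath it (scene crop (205,250)). Carrying it to the tray.

>>> {"fn": "step_arm", "kwargs": {
  "targets": [
    [-0.004,-0.02,0,0],
    [-0.01,-0.058,0,0],
    [-0.018,-0.1,0,0],
    [-0.025,-0.144,0,0],
    [-0.033,-0.188,0,0],
    [-0.041,-0.232,0,0],
    [-0.049,-0.276,0,0],
    [-0.055,-0.31,0,0],
    [-0.059,-0.333,0,0],
    [-0.061,-0.344,0,0],
    [-0.061,-0.344,0,0],
    [-0.061,-0.344,0,0]
  ]
}}

```text
clock: 8.9
tcp_pos: [0.512, 0.0066, 0.2636]
tcp_rot: [[0.999, -0.039, -0.0], [-0.039, -0.999, 0.0], [-0.0, -0.0, -1.0]]
wrist_force: [-0.2, 0.5, -2.7]
width: 0.246
```

```bash
python3 go.py .512 .008 .053 -2;python3 - <<'E'
from h import *
a=cams.snapshot("scene");cv2.imwrite("pics/s5.png",cv2.resize(a[60:300,130:400],None,fx=2.4,fy=2.4))
E
```

```text
t 8.9 p [0.512  0.0066 0.2636] yaw -2.25 zax [-3.e-04  2.e-04 -1.e+00] F [-0.2  0.5 -2.7] T [-0.04 -0.1  -0.02] w 21.7 q [-0.22  0.03  1.75  0.    1.36 -0.18]
shift [ 0.     -0.0013  0.2106] turn -0.25
```

View pics/s5.png

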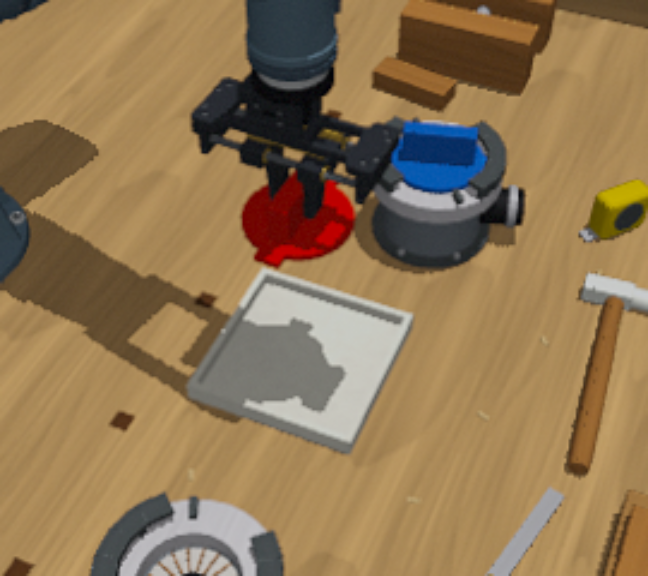

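The cover hangs level over the tray, and the blue pot is well clear. Lowering.

>>> {"fn": "step_arm", "kwargs": {
  "targets": [
    [0,-0.001,0.02,0],
    [0,-0.001,0.05,0],
    [0,-0.001,0.08,0],
    [0,-0.001,0.11,0],
    [0,-0.001,0.14,0],
    [0,-0.001,0.165,0],
    [0,-0.001,0.185,0],
    [0,-0.001,0.197,0],
    [0,-0.001,0.202,0],
    [0,-0.001,0.202,0]
  ]
}}

```text
clock: 10.2
tcp_pos: [0.5122, 0.0073, 0.0618]
tcp_rot: [[0.999, -0.04, -0.0], [-0.04, -0.999, 0.0], [-0.0, -0.0, -1.0]]
wrist_force: [0.9, 0.1, -2.2]
width: 0.249
```

```bash
python3 go.py .512 .008 .053 -2
```

```text
t 10.2 p [0.5122 0.0073 0.0618] yaw -2.28 zax [-0.e+00  2.e-04 -1.e+00] F [ 0.9  0.1 -2.2] T [-0.01 -0.09 -0.05] w 22.0 q [-0.22  0.31  1.89  0.    0.94 -0.18]
shift [-0.0003 -0.0007  0.0088] turn -0.28
```

>>> {"fn": "step_arm", "kwargs": {
  "targets": [
    [0,0,0.003,0],
    [0,0,0.006,0],
    [0,0,0.008,0],
    [0,0,0.0095,0],
    [0,0,0.0095,0]
  ]
}}

```text
clock: 10.82
tcp_pos: [0.5123, 0.0074, 0.0531]
tcp_rot: [[0.999, -0.04, -0.0], [-0.04, -0.999, 0.0], [-0.0, -0.0, -1.0]]
wrist_force: [-3.6, -0.4, 6.3]
width: 0.249
```

```bash
python3 go.py .512 .008 .053 -2;python3 - <<'E'
from h import *
a=cams.snapshot("scene");cv2.imwrite("pics/s6.png",cv2.resize(a[110:280,180:350],None,fx=3.5,fy=3.5))
E
```

```text
t 10.825 p [0.5123 0.0074 0.0531] yaw -2.27 zax [-3.e-04  1.e-04 -1.e+00] F [-3.6 -0.4  6.3] T [ 0.02  0.59 -0.03] w 21.9 q [-0.22  0.32  1.89  0.    0.92 -0.18]
shift [-0.0003 -0.0006  0.0001] turn -0.27
```

View pics/s6.png

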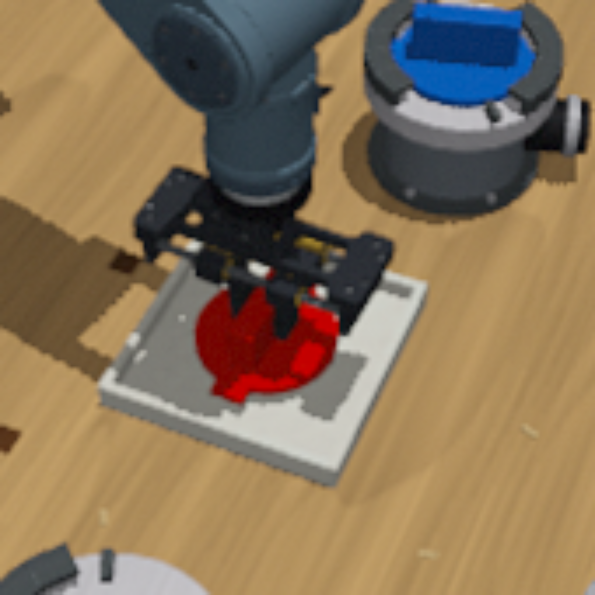

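The cover rests on the tray floor: TCP z is 0.053 as predicted, and the wrist reads a 6 N upward contact force. In the picture it lies flat and centred. I'll open to 60 mm and retreat straight up.

>>> {"fn": "step_arm", "kwargs": {
  "targets": [
    [0,0,0,0],
    [0,0,0,0],
    [0,0,0,0],
    [0,0,0,0],
    [0,0,0,0]
  ],
  "hand": 0.06
}}

```text
clock: 11.5
tcp_pos: [0.5122, 0.0074, 0.053]
tcp_rot: [[0.999, -0.04, -0.0], [-0.04, -0.999, 0.0], [-0.0, -0.0, -1.0]]
wrist_force: [0.0, -0.3, 0.4]
width: 0.681
```

```bash
python3 go.py .512 .008 .253 -2
```

```text
t 11.5 p [0.5122 0.0074 0.053 ] yaw -2.27 zax [-4.e-04  1.e-04 -1.e+00] F [ 0.  -0.3  0.4] T [-0.02 -0.08  0.01] w 60.0 q [-0.22  0.32  1.89  0.    0.92 -0.18]
shift [-0.0003 -0.0007 -0.2   ] turn -0.27
```

>>> {"fn": "step_arm", "kwargs": {
  "targets": [
    [0,0,-0.02,0],
    [0,0,-0.05,0],
    [0,0,-0.09,0],
    [0,0,-0.13,0],
    [0,0,-0.17,0],
    [0,0,-0.2,0],
    [-0.06,0,-0.2,0],
    [-0.12,0,-0.2,0],
    [-0.15,0,-0.2,0],
    [-0.15,0,-0.2,0],
    [-0.15,0,-0.2,0]
  ]
}}

```text
clock: 12.88
tcp_pos: [0.3634, 0.013, 0.2535]
tcp_rot: [[0.999, -0.04, 0.001], [-0.04, -0.999, -0.0], [0.001, 0.0, -1.0]]
wrist_force: [0.3, 0.9, 0.2]
width: 0.677
```

```bash
python3 go.py .512 .008 .253 -2;python3 - <<'E'
from fit import *
a=cams.snapshot("scene");b=cams.snapshot("top");cv2.imwrite("pics/s7.png",np.hstack([cv2.resize(a[90:360,160:380],(400,480)),cv2.resize(b[130:270,100:440],(400,165)) if 0 else cv2.resize(b[130:270,195:325],(400,480))]))
p,c=fit({"scene":mask(a,'r',(210,160,310,250)),},(.512,.008,1.5),.008);print(p,np.degrees(p[2]),c)
p,c=fit({"scene":mask(a,'b',(270,95,360,175))},(.572,.282,.2),.098);print(p,np.degrees(p[2]),c)
E
```

```text
t 12.875 p [0.3634 0.013  0.2535] yaw -2.29 zax [ 1.2e-03 -2.0e-04 -1.0e+00] F [0.3 0.9 0.2] T [-0.05 -0.08  0.01] w 59.6 q [-0.29 -0.34  2.09  0.    1.39 -0.25]
shift [ 0.1487 -0.0009  0.0007] turn -0.29
[0.51316766 0.00300694 1.46464309] 83.91786743063831 29.882880883222256
[0.57232975 0.28047999 0.27525291] 15.770830153670335 14.847780388359393
```

View pics/s7.png

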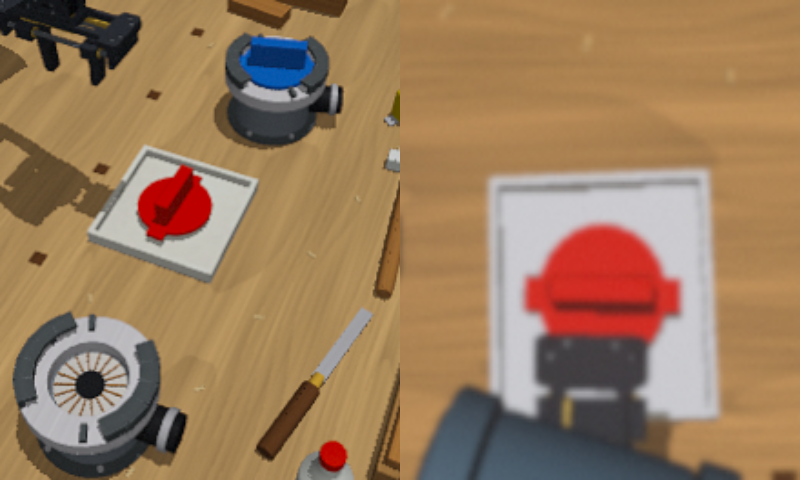

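The red cover lies flat, bar up and centred in the tray (scene crop (175,205)). The blue cover is unchanged, and the arm is clear of everything.

```bash
python3 -c "
from workcell import workorder
print(workorder.hand_in())"
```

```text
the job is handed in; nothing more can be done
None
```

The red cover is off its pot and lying flat and right way up in the white tray, and the job is handed in. I turned it 85° anticlockwise and lifted it once a lug showed clear in the gap between the claws. I then carried it with its underside at about 0.22 m and kept hold of it until it was down on the tray floor. It took 12.9 s of the 45 s allowed.

**Last checks:**
- **Red cover:** The final pictures show it roughly centred in the tray. The wrist felt about 6 N when it touched down at the predicted height.
- **Blue cover:** It is still on its pot. In the scene camera it sits within 0.3° and 1 mm of where it started.
- **Robot:** The arm is clear and touching nothing, with wrist forces below 1 N.

**Disagreements:**
- The final scene-camera fit puts the red cover about 4 mm from where the arm released it, and about 4° off in angle. Earlier single-camera fits of the covers disagreed by a few millimetres and more in angle, so I put this down to the fit. The tray has about 22 mm to spare around the lugs.
- My first outline fits gave poor angles for the covers, so I took the red bar's angle from its dark side face instead. Both cameras agreed on that to within 1°.

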